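# Pack the heel-fitting caddy

### The arm

A 7-joint arm with a two-finger parallel gripper is mounted at the origin on the work surface. World frame = base frame: x ahead of the robot, y to its left, z up, the work surface at z = 0. Lengths are in m, angles in rad, forces in N, time in s.
With the tool pointing down it reaches from about 0.4 to 0.85 m from the base axis. Payload 10.4 kg.
Tool frame: the origin (TCP) lies at the very end of the fingers, on their centre line; the grasp point (between the pads) lies r.tcp_to_grasp behind it (r.tcp_to_grasp is the distance from the TCP to the grasp point, in m); z points along the fingers, y is the line along which they close (so a half turn about z gives the same grasp; the last joint's range is limited). The gripper opens to 87 mm and grips with 3 to 60 N. Pads are 19 mm wide; open, the fingers measure 117 mm over their backs; the gripper's body (75 mm by 190 mm) begins 51 mm behind the grasp point.
Start: joints at [-1.224, 0.332, -0.065, 1.46, 0.022, 1.35, -0.088], TCP at [0.226, 0.583, 0.223] pointing down, gripper open.
Joint ranges: [-2.6, 2.6], [-0.5, 2.12], [-1.47, 1.34], [0.16, 2.42], [-1.27, 4.41], [0.06, 2.06], [-2.6, 2.6]. Speed limits (rad/s): [2.22, 2.22, 2.79, 2.79, 3.14, 3.14, 3.14].

### API

Orientations are given as a unit quaternion [x, y, z, w].
In Python, from bench import monitor, cams, ticket, r gives the robot as it stands.
- The arm moves only by the shell command python3 -m crank 'ROWS' [OPENING] [FORCE]. ROWS is a JSON object whose one key "steps" holds a list of rows, each a list of 2 entries, a list of its own where there are three numbers: the shift along the world's x, y, z in units of 25 mm (1.0 is 25 mm), then the turn, a rotation vector about the world's x, y, z in units of 5 degrees (1.0 is 5 degrees). In form: {"steps": [[[x, y, z], [ax, ay, az]], ...]}. A call has 1 to 10 rows; each row shifts and turns the commanded pose from where the row before left it; what a row does not reach is not made up. A row lasts 1/12 s, in which the tool goes at most 41.7 mm and 7.16 degrees, less where a joint would pass 70% of its speed; a pose out of reach is approached as far as the arm can. A call is refused whole if a number of a shift passes 1 or a number of a turn 1, either way. A call with a gripper value outside its range is refused whole. OPENING is the finger opening in mm, from 0 to 87, set as the call begins (- or left out, the last holds). The fingers move at their own pace and stop on an object; FORCE is the grip in N (left out, the last holds). Time passes only in rows, so rows that do not move let the fingers close. It gives the time, the measured TCP pose, the force, the opening and the grip force at its end, in the units of the state.
- monitor.read_state(): the state, without advancing time (a new reading comes with each control period).
- cams.camera(name): name is "scene" or "top" or "wrist"; returns a dict with "pixels" (420x560x3 uint8, blue, green, red), "z_map" (420x560 float32, m along the optical axis (not along the pixel's ray), 0 where there is no reading), "vfov" (degrees; the focal length in pixels is half the picture's height over the tangent of half this angle, whatever the lens; pixels are square), "cx", "cy" (the principal point, pixels), "k1" (the pictures are not rectified: a ray, as slopes to the right and down, at radius r is drawn at 1 + k1 r^2 times it, then the intrinsics apply), "T" (4x4, takes a point from camera to world coordinates). Camera axes: x right, y up, looking along -z (the intrinsics and any distortion apply to the point x, -y, -z); pixel columns grow to the right and rows downward; lengths in m; the calibration is good to about 2 mm. A picture is of the moment at which its call begins.
- ticket.close_job(): hands the job in; it is judged then, once.
The state is a dict: "time": time; "joint_positions": joint angles; "joint_vel": joint speeds; "joint_torque": joint torques, N m; "ee_pos": TCP position; "eef_rot": TCP orientation; "ft_force": force on the tool from outside, world axes, zero at the start; "torque": the same for the moment, N m; "width": finger opening in m; "grip_force": force on a finger pad.
Only numpy, scipy, OpenCV 4.12 (cv2) and the standard library are available. Lean on these libraries where they do the work, as an engineer would, in place of code of your own. Each camera call takes 0.05 s, during which the arm holds its last target. There are 200 camera calls.

### The job

Pack the caddy for fitting and finishing a pair of high-heeled shoes: stand one tall block heel upright in each bay of the two-bay bin, set the small polish tin flat in the middle well of the bin with the tacks, and lay the brush, bristles down, lengthwise in the middle of the undivided bin. Leave the two low heels and the wide tin where they lie.

Things in the scene. Friction and masses are not known exactly. Their poses are not given: they have to be found in the camera images.
- heel_1: TALL stacked block heel, brown wooden layers, black rubber underside, 48 mm high. D-shaped in plan, 52 mm long (x, -26 to +26 mm) by 46 mm wide (y): flat face at -x, half-round back at +x, parallel sides from x = -26 to +3 mm. Origin: centre of the underside, z up. 80 g, loose.
- heel_2: TALL stacked block heel, brown wooden layers, black rubber underside, 48 mm high. D-shaped in plan, 52 mm long (x, -26 to +26 mm) by 46 mm wide (y): flat face at -x, half-round back at +x, parallel sides from x = -26 to +3 mm. Origin: centre of the underside, z up. 80 g, loose. Interchangeable with heel_1.
- tin: Small round steel polish tin, 54 mm diameter, 32 mm high, darker lid band. Origin: centre of the underside. 90 g, loose.
- brush: Shoe polishing brush lying bristles down: light wooden back 100 mm (x) by 38 mm (y) and 18 mm thick over a black rigid bristle block 88 x 30 mm, 18 mm high; 36 mm high in all. Origin: centre of the underside, z up. 80 g, loose.
- bin_twin: White bin fixed in the caddy, 80 (x) by 168 mm (y), 18 mm high, walls and floor 4 mm. Origin: centre of its underside, 6 mm above the bench, z up. A cross wall at y = 0 makes two bays, each 72 (x) by 78 mm (y), centred at y = +41 and -41 mm. The 3 bins stand 88 mm apart along their x, in any order, on a wooden tray (282 x 190 mm, rim 16 mm high).
- bin_well: White bin fixed in the caddy, 80 (x) by 168 mm (y), 18 mm high, walls and floor 4 mm. Origin: centre of its underside, 6 mm above the bench, z up. Cross walls at y = +41 and -41 mm leave a middle well of 72 (x) by 78 mm (y); the narrow end cells hold brass tacks. The 3 bins stand 88 mm apart along their x, in any order, on a wooden tray (282 x 190 mm, rim 16 mm high).
- bin_long: White bin fixed in the caddy, 80 (x) by 168 mm (y), 18 mm high, walls and floor 4 mm. Origin: centre of its underside, 6 mm above the bench, z up. Undivided: one trough of 72 (x) by 160 mm (y). The 3 bins stand 88 mm apart along their x, in any order, on a wooden tray (282 x 190 mm, rim 16 mm high).
- low_1: Look-alike that does not belong: block heel with the same D-shaped plan as the tall ones (52 x 46 mm) but LOW, only 18 mm high. Origin: centre of the underside. Loose, must stay where it is.
- low_2: Look-alike that does not belong: block heel with the same D-shaped plan as the tall ones (52 x 46 mm) but LOW, only 18 mm high. Origin: centre of the underside. Loose, must stay where it is.
- wide_tin: Look-alike that does not belong: steel tin like the small one and as high (32 mm), but 82 mm in diameter. Origin: centre of the underside. 200 g, loose, must stay where it is.

How it is judged:
By the outcome, as a careful person would: the job done as asked, in the order asked, and still so for the second after the job is handed in, with the robot touching nothing.
It also fails if it takes over 96 s, if anything falls off the work surface, if the arm or the gripper's body presses on something with over 40 N, if the wrist force passes 120 N, or if a joint passes its speed limit or range.

## Working session

There is one attempt and no reset: what is moved stays moved. The work goes in short steps, Python scripts to look and compute and a shell command to move; the robot and the scene stay as the last step left them, time stands still between calls to the robot, and variables do not carry over. Pictures are saved under pics/ and viewed, at most 14 in all, crops included, and the job is handed in when it is done.

```bash
ls; mkdir -p pics; python3 - <<'E'
from bench import monitor, cams, ticket, r
import cv2, numpy as np
print(r.tcp_to_grasp, monitor.read_state())
for n in("top","scene"):
    c=cams.camera(n); cv2.imwrite(f"pics/{n}0.png",c["pixels"]); np.savez(f"{n}0.npz",**c)
    print(n,c["vfov"],c["cx"],c["cy"],c["k1"],c["T"].round(3).tolist())
E
```

```text
pics
0.0187 {'time': 0.0, 'joint_positions': array([-1.22364296,  0.332872  , -0.0646805 ,  1.46093164,  0.02160081,
        1.34990916, -0.08848455]), 'joint_vel': array([-8.32107518e-04,  3.48022103e-05, -1.82888511e-04, -1.44301628e-03,
       -1.00076148e-04, -1.63869923e-04,  6.05127844e-04]), 'joint_torque': array([-1.82952550e-05, -6.23256326e+01,  2.47630145e-02, -3.89903712e+01,
       -6.13359734e-02,  3.99120210e-02,  1.52843377e-04]), 'ee_pos': array([0.22574301, 0.58239312, 0.22175844]), 'eef_rot': array([ 1.83816436e-01,  9.82960330e-01, -7.06069605e-04, -9.46918738e-05]), 'ft_force': array([ 1.02899689, -0.19515876,  0.16222819]), 'torque': array([-0.05032286, -0.03018914,  0.04453377]), 'grip_force': 0.0, 'width': 0.08702350452417165}
top 43.277505773053996 274.16396913954725 210.53716517817463 -0.15936877158745258 [[-0.019, 0.993, -0.116, 0.39], [-1.0, -0.018, 0.01, -0.001], [0.008, 0.116, 0.993, 1.401], [0.0, 0.0, 0.0, 1.0]]
scene 56.307970772268675 284.84272300276234 210.60820240957904 -0.09307728281493771 [[0.393, -0.665, 0.635, 1.101], [0.919, 0.298, -0.257, -0.238], [-0.019, 0.684, 0.729, 0.701], [0.0, 0.0, 0.0, 1.0]]
```

View pics/top0.png

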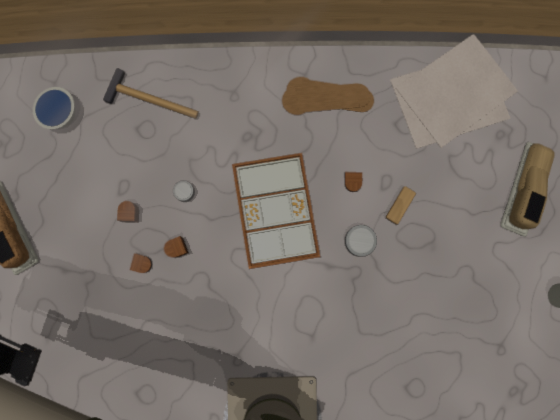

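View pics/scene0.png

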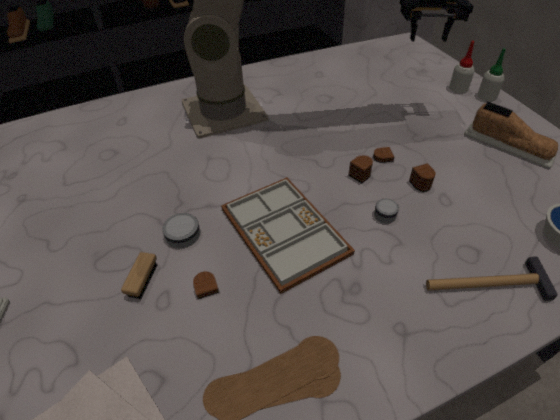

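The top view shows, from the robot outward, the twin, well and long bins (about 282,242 / 277,210 / 270,178). The scene view shows the tall heels at top (176,247) and (127,212), and the low ones at (142,263) and (353,181). The small tin is at (184,191), the wide tin at (361,240) and the brush at (401,205).

```bash
cat > h.py <<'E'
import numpy as np, cv2
from bench import monitor, cams
def cloud(c):
    H,W=c["z_map"].shape; f=H/2/np.tan(np.radians(float(c["vfov"]))/2)
    K=np.array([[f,0,float(c["cx"])],[0,f,float(c["cy"])],[0,0,1]])
    u,v=np.meshgrid(np.arange(W),np.arange(H))
    s=cv2.undistortPoints(np.stack([u,v],-1).reshape(-1,1,2).astype(np.float64),K,np.array([float(c["k1"]),0,0,0])).reshape(H,W,2)
    z=c["z_map"].astype(float); P=np.stack([s[...,0]*z,-s[...,1]*z,-z,np.ones_like(z)],-1)@np.asarray(c["T"]).T
    P=P[...,:3]; P[z==0]=np.nan; return P
def near(P,xy,rad,lo,hi):
    d=np.hypot(P[...,0]-xy[0],P[...,1]-xy[1])
    return P[(d<rad)&(P[...,2]>lo)&(P[...,2]<hi)]
def rect(Q):
    (c,s,a)=cv2.minAreaRect((Q[:,:2]*1000).astype(np.float32))
    return np.round(c,1),np.round(s,1),round(a,1)
def state():
    s=monitor.read_state(); R=s["eef_rot"]; from scipy.spatial.transform import Rotation as Ro
    M=Ro.from_quat(R).as_matrix(); print("t",round(s["time"],2),"tcp",(s["ee_pos"]*1000).round(1),"yaxis deg",round(np.degrees(np.arctan2(M[1,1],M[0,1])),1),"z",M[:,2].round(3),"F",s["ft_force"].round(1),"w",round(s["width"]*1000,1),"g",round(s["grip_force"],1))
E
python3 - <<'E'
from h import *
import numpy as np
T=np.load("top0.npz"); S=np.load("scene0.npz"); PT=cloud(T); PS=cloud(S)
px=dict(A=(176,247),B=(127,212),lowC=(142,263),lowD=(353,181),tin=(184,191),wide=(361,240),brush=(401,205))
for n,(u,v) in px.items():
    xy=PT[v,u,:2]; print(n,(PT[v,u]*1000).round(1))
    for nm,P in(("top",PT),("scene",PS)):
        Q=near(P,xy,.06 if n in("brush","wide") else .045,.008,.08)
        if not len(Q): print(" none"); continue
        zt=np.percentile(Q[:,2],90); t=Q[Q[:,2]>zt-.006]
        b=P[(np.hypot(P[...,0]-xy[0],P[...,1]-xy[1])<.09)]; print(" ",nm,"ztop",(zt*1000).round(1),"bench",(np.nanpercentile(b[:,2],20)*1000).round(1),rect(t),len(t))
E
```

```text
A [458.2 238.8  48. ]
  top ztop 51.9 bench -1.7 (array([456.6, 245.3]), array([46.1, 49.9]), 22.1) 261
  scene ztop 50.5 bench 0.7 (array([454.1, 244.8]), array([46.8, 54.3]), 19.5) 246
B [550.7 367.2  49.8]
  top ztop 51.8 bench -1.7 (array([554.6, 371.1]), array([45.4, 50.7]), 86.9) 263
  scene ztop 49.3 bench 0.5 (array([552.9, 369.5]), array([54.2, 47.3]), 1.0) 250
lowC [418.9 333.2  23.4]
  top ztop 22.1 bench -1.8 (array([416.8, 339.5]), array([54.1, 43.9]), 71.3) 245
  scene ztop 19.5 bench 0.4 (array([414.9, 337.6]), array([50.4, 49.9]), 74.5) 199
lowD [ 627.  -226.9   15.6]
  top ztop 21.9 bench -1.9 (array([ 626.7, -226.4]), array([43.9, 49.3]), 88.2) 244
  scene ztop 19.8 bench -0.5 (array([ 622.6, -228.3]), array([46.1, 53.9]), 87.0) 448
tin [606.1 221.2  28.5]
  top ztop 36.1 bench -1.7 (array([608.9, 223.4]), array([54. , 51.5]), 80.1) 276
  scene ztop 34.3 bench 0.1 (array([604.3, 221.1]), array([51.1, 54.9]), 54.6) 316
wide [ 468.1 -238.8   36. ]
  top ztop 36.0 bench -1.6 (array([ 467.2, -238.4]), array([80.2, 81.4]), 25.0) 645
  scene ztop 34.6 bench -0.1 (array([ 465.2, -238.9]), array([80.9, 83. ]), 79.2) 800
brush [ 557.1 -347.4   40.9]
  top ztop 40.1 bench -1.8 (array([ 559.1, -348.3]), array([38.5, 99.1]), 57.3) 389
  scene ztop 38.0 bench -0.3 (array([ 556.5, -350.1]), array([40.3, 99.6]), 54.8) 711
```

```bash
python3 - <<'E'
from h import *
from scipy.optimize import minimize
T=np.load("top0.npz"); S=np.load("scene0.npz"); PT=cloud(T); PS=cloud(S)
th=np.linspace(-np.pi/2,np.pi/2,40)
D=np.r_[[[-26,-23]],np.c_[3+23*np.cos(th),23*np.sin(th)],[[-26,23]]].astype(np.float32)
for nm,P in(("top",PT),("scene",PS)):
  for n,xy in dict(A=(.455,.245),B=(.554,.370)).items():
    Q=near(P,xy,.045,.008,.08); zt=np.percentile(Q[:,2],90); q=Q[Q[:,2]>zt-.006][:,:2]*1000
    hull=cv2.convexHull(q.astype(np.float32))[:,0]
    def cost(p):
        c,s=np.cos(p[2]),np.sin(p[2]); l=(hull-p[:2])@np.array([[c,-s],[s,c]])
        return sum(cv2.pointPolygonTest(D.reshape(-1,1,2),(float(a),float(b)),True)**2 for a,b in l)
    res=min((minimize(cost,[*q.mean(0),a],method="Nelder-Mead",options=dict(maxiter=600)) for a in np.radians(np.arange(0,360,30))),key=lambda r:r.fun)
    print(nm,n,res.x[:2].round(1),(np.degrees(res.x[2])%360).round(1),round(res.fun/len(hull),2))
  m=near(P,(.53,0.02),.19,.009,.035)
  print(nm,"tray",rect(m),"wall top z",(np.percentile(m[:,2],[50,95])*1000).round(1))
  m=near(P,(.53,0.02),.19,.0205,.035); print(nm,"bins>20.5",rect(m),len(m))
  fl=near(P,(.53,0.02),.12,.003,.03); print(" floor hist",np.histogram(fl[:,2]*1000,bins=np.arange(3,30,3)))
# white mask in top
g=T["pixels"].astype(int); 
b,gg,rr=[g[...,i] for i in range(3)]
wood=((rr-b)>45)&(np.hypot(PT[...,0]-.53,PT[...,1]-.02)<.19)
print("wood rect top",rect(PT[wood]),wood.sum())
E
python3 - <<'E'
import cv2; a=cv2.imread("pics/top0.png")[140:280,225:370]; cv2.imwrite("pics/tray0.png",cv2.resize(a,None,fx=4,fy=4,interpolation=cv2.INTER_CUBIC))
E
```

```text
top A [456.5 245.1] 112.9 0.42
top B [555.  371.3] 360.0 0.25
top tray (array([541. ,   4.8]), array([309.5, 278.3]), 6.1) wall top z [13.4 26.1]
top bins>20.5 (array([553.3, -18.5]), array([279.1, 188.6]), 8.5) 1036
 floor hist (array([ 571, 1041, 1409,  978,  376,  204,  268,  244]), array([ 3,  6,  9, 12, 15, 18, 21, 24, 27]))
scene A [453.4 245. ] 110.6 1.09
scene B [553.3 369.1] 359.4 0.29
scene tray (array([541.3,  36.8]), array([285.2, 305. ]), 8.4) wall top z [13.3 25.4]
scene bins>20.5 (array([540. ,  39.1]), array([260.6, 299.8]), 8.5) 1605
 floor hist (array([  84,  140, 2066,  843,  500,  355,  397,  565]), array([ 3,  6,  9, 12, 15, 18, 21, 24, 27]))
wood rect top (array([554. , -18.1]), array([281., 188.]), 8.4) 1283
```

View pics/tray0.png

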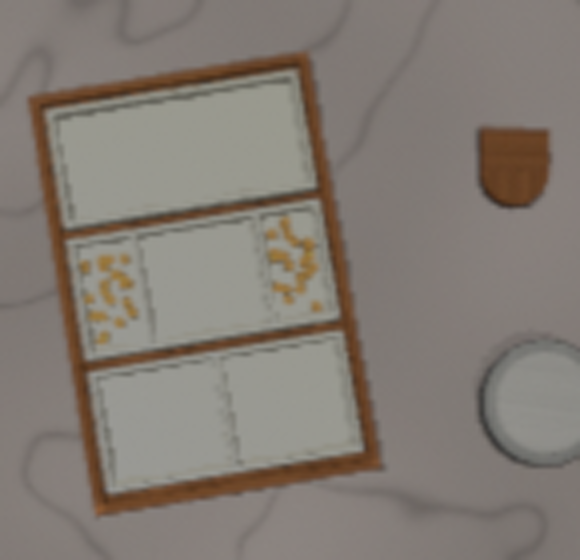

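The bins lie as described: tray centre (553,-18) mm, caddy x axis at 8.5°. The heights agree in both views (tall 48, tin and brush about 32 to 37, wall tops about 25), so I can move to heel A.

```bash
cat >> h.py <<'E'
C=np.array([553.,-18.3]); ex=np.array([.989,.148]); ey=np.array([-.148,.989])
def go(x,y,z,yaw):
    "print remaining shift (units) and turn of the closing axis (units, shortest)"
    s=monitor.read_state(); state(); from scipy.spatial.transform import Rotation as Ro
    M=Ro.from_quat(s["eef_rot"]).as_matrix(); a=np.degrees(np.arctan2(M[1,1],M[0,1])); d=(yaw-a+90)%180-90
    tilt=np.cross(M[:,2],[0,0,-1]); print("units",((np.array([x,y,z])-s["ee_pos"]*1000)/25).round(2),"turn",round(d/5,2),"tilt fix",(np.degrees(tilt)/5).round(2),"j7",round(s["joint_positions"][6],2))
E
python3 -m crank '{"steps":[[[0.58,-0.86,-0.23],[0,0,-0.59]],[[0.58,-0.86,-0.23],[0,0,-0.59]],[[0.58,-0.86,-0.23],[0,0,-0.59]],[[0.58,-0.86,-0.23],[0,0,-0.59]],[[0.58,-0.86,-0.23],[0,0,-0.59]],[[0.58,-0.86,-0.23],[0,0,-0.59]],[[0.58,-0.86,-0.23],[0,0,-0.59]],[[0.58,-0.86,-0.23],[0,0,-0.59]],[[0.58,-0.86,-0.23],[0,0,-0.59]],[[0.58,-0.86,-0.23],[0,0,-0.59]]]}' 87 20
python3 -m crank '{"steps":[[[0.58,-0.86,-0.23],[0,0,-0.59]],[[0.58,-0.86,-0.23],[0,0,-0.59]],[[0.58,-0.86,-0.23],[0,0,-0.59]],[[0.58,-0.86,-0.23],[0,0,-0.59]],[[0.58,-0.86,-0.23],[0,0,-0.59]],[[0.58,-0.86,-0.23],[0,0,-0.59]],[[0,0,0],[0,0,0]],[[0,0,0],[0,0,0]]]}'
python3 - <<'E'
from h import *
go(458,237.6,20,21.7)
c=cams.camera("wrist"); cv2.imwrite("pics/w1.png",c["pixels"]); P=cloud(c)
Q=near(P,(.456,.245),.06,.035,.08); print(len(Q), rect(Q[Q[:,2]>np.percentile(Q[:,2],90)-.006]) if len(Q)>20 else "", np.percentile(Q[:,2],90) if len(Q) else "")
E
```

```text
time: 0.93
ee_pos: [0.3713, 0.3665, 0.1646]
eef_rot: [0.429, 0.903, -0.0, -0.0]
ft_force: [0.9, 0.1, -0.1]
width: 0.0868
grip_force: 0.0
time: 1.6
ee_pos: [0.4582, 0.2373, 0.13]
eef_rot: [0.563, 0.826, -0.001, -0.0]
ft_force: [0.6, 1.0, 0.6]
width: 0.087
grip_force: 0.0
t 1.6 tcp [458.2 237.3 130. ] yaxis deg 21.5 z [-0.001 -0.001 -1.   ] F [0.6 1.  0.6] w 87.0 g 0.0
units [-0.01  0.01 -4.4 ] turn 0.05 tilt fix [ 0.01 -0.01  0.  ] j7 -0.15
4242 (array([456.6, 243.3]), array([46.1, 52.1]), 20.1) 0.04886682216636946
```

View pics/w1.png

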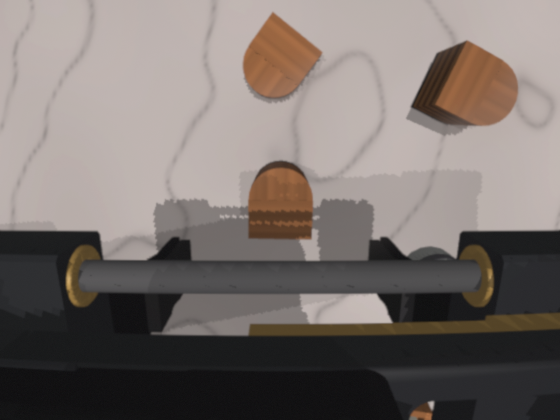

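The wrist view shows tall heel A at (281,200), centred between the fingers. Low heel C is at (280,58) and tall heel B at (465,85), both well clear. I'll descend and grip.

```bash

python3 -m crank '{"steps":[[[0,0,-0.7],[0,0,0]],[[0,0,-0.8],[0,0,0]],[[0,0,-0.8],[0,0,0]],[[0,0,-0.8],[0,0,0]],[[0,0,-0.7],[0,0,0]],[[0,0,-0.5],[0,0,0]],[[0,0,0],[0,0,0]]]}'
python3 -m crank '{"steps":[[[0,0,0],[0,0,0]],[[0,0,0],[0,0,0]],[[0,0,0],[0,0,0]],[[0,0,0],[0,0,0]],[[0,0,0],[0,0,0]],[[0,0,0],[0,0,0]],[[0,0,0],[0,0,0]],[[0,0,0],[0,0,0]]]}' 0 25
python3 - <<'E'
from h import *
go(458,237.6,20,21.7)
E
```

```text
time: 2.23
ee_pos: [0.4556, 0.2393, 0.0207]
eef_rot: [0.561, 0.828, -0.002, -0.001]
ft_force: [-0.7, -0.2, 0.8]
width: 0.0871
grip_force: 0.0
time: 2.9
ee_pos: [0.458, 0.2388, 0.0233]
eef_rot: [0.562, 0.827, 0.0, 0.0]
ft_force: [-0.2, -1.2, 1.9]
width: 0.046
grip_force: 24.9
t 2.9 tcp [458.  238.8  23.3] yaxis deg 21.6 z [ 0.  0. -1.] F [-0.2 -1.2  1.9] w 46.0 g 24.9
units [ 0.   -0.05 -0.13] turn 0.02 tilt fix [-0.  0.  0.] j7 -0.11
```

```bash

python3 -m crank '{"steps":[[[0,0,0.4],[0,0,0]],[[0,0,0.8],[0,0,0]],[[0,0,0.8],[0,0,0]],[[0,0,0.8],[0,0,0]],[[0,0,0.8],[0,0,0]],[[0,0,0.5],[0,0,0]]]}'
python3 -m crank '{"steps":[[[0.04,-0.5,0],[0,0,-0.17]],[[0.04,-0.8,0],[0,0,-0.17]],[[0.04,-0.8,0],[0,0,-0.17]],[[0.04,-0.8,0],[0,0,-0.17]],[[0.04,-0.8,0],[0,0,-0.17]],[[0.04,-0.8,0],[0,0,-0.17]],[[0.04,-0.8,0],[0,0,-0.17]],[[0.04,-0.8,0],[0,0,-0.17]],[[0.04,-0.8,0],[0,0,-0.17]],[[0.04,-0.8,0],[0,0,-0.17]]]}'
python3 -m crank '{"steps":[[[0.04,-0.8,0],[0,0,-0.17]],[[0.04,-0.8,0],[0,0,-0.17]],[[0.04,-0.8,0],[0,0,-0.17]],[[0.04,-0.8,0],[0,0,-0.17]],[[0.04,-0.8,0],[0,0,-0.17]],[[0,-0.6,0],[0,0,-0.1]],[[0,-0.2,0],[0,0,0]],[[0,0,0],[0,0,0]],[[0,0,0],[0,0,0]]]}'
python3 - <<'E'
from h import *
go(473.3,-79.8,33,8.5)
c=cams.camera("wrist"); cv2.imwrite("pics/w2.png",c["pixels"])
c=cams.camera("top"); P=cloud(c); w=c["pixels"].astype(int); 
m=near(P,(.473,-.08),.05,.1,.3); print(len(m))
E
```

```text
time: 3.4
ee_pos: [0.4585, 0.239, 0.1283]
eef_rot: [0.562, 0.827, 0.001, 0.0]
ft_force: [0.7, 0.4, -0.8]
width: 0.046
grip_force: 24.9
time: 4.23
ee_pos: [0.4677, 0.0439, 0.1255]
eef_rot: [0.623, 0.783, -0.0, -0.0]
ft_force: [0.1, 1.0, -1.4]
width: 0.0459
grip_force: 24.9
time: 4.98
ee_pos: [0.4727, -0.0736, 0.1255]
eef_rot: [0.654, 0.757, 0.0, -0.0]
ft_force: [0.0, -0.1, -1.7]
width: 0.0457
grip_force: 24.9
t 4.98 tcp [472.7 -73.6 125.5] yaxis deg 8.3 z [-0.  0. -1.] F [ 0.  -0.1 -1.7] w 45.7 g 24.9
units [ 0.02 -0.25 -3.7 ] turn 0.03 tilt fix [-0. -0. -0.] j7 0.26
0
```

View pics/w2.png

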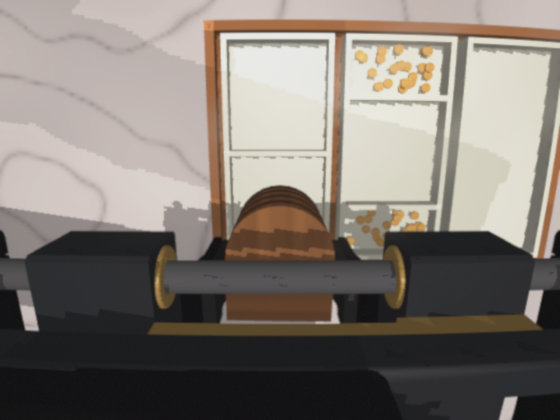

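The wrist view shows heel A gripped square (column 280), in line with the twin bin (222–333, cross wall at row 153). I'll lower it into the near bay.

```bash

python3 -m crank '{"steps":[[[0,-0.25,-0.3],[0,0,0]],[[0,0,-0.7],[0,0,0]],[[0,0,-0.7],[0,0,0]],[[0,0,-0.7],[0,0,0]],[[0,0,-0.6],[0,0,0]],[[0,0,-0.4],[0,0,0]],[[0,0,-0.15],[0,0,0]],[[0,0,0],[0,0,0]],[[0,0,0],[0,0,0]]]}'
python3 - <<'E'
from h import *
go(473.3,-79.8,33,8.5)
E
```

```text
time: 5.83
ee_pos: [0.4732, -0.08, 0.0372]
eef_rot: [0.654, 0.757, 0.0, 0.0]
ft_force: [-0.1, 0.2, -0.7]
width: 0.0459
grip_force: 24.9
t 5.83 tcp [473.2 -80.   37.2] yaxis deg 8.4 z [ 0. -0. -1.] F [-0.1  0.2 -0.7] w 45.9 g 24.9
units [ 0.01  0.01 -0.17] turn 0.03 tilt fix [0. 0. 0.] j7 0.36
```

```bash

python3 -m crank '{"steps":[[[0,0,-0.06],[0,0,0]],[[0,0,-0.06],[0,0,0]],[[0,0,0],[0,0,0]]]}'
python3 -m crank '{"steps":[[[0,0,-0.05],[0,0,0]],[[0,0,0],[0,0,0]],[[0,0,0],[0,0,0]]]}'

```

```text
time: 6.08
ee_pos: [0.4731, -0.0799, 0.0341]
eef_rot: [0.654, 0.757, 0.0, 0.0]
ft_force: [-0.2, 0.1, -1.7]
width: 0.0461
grip_force: 24.9
time: 6.33
ee_pos: [0.4733, -0.0799, 0.0332]
eef_rot: [0.654, 0.757, 0.0, 0.0]
ft_force: [-3.4, 0.1, 5.5]
width: 0.0461
grip_force: 24.9
```

Contact at 5.5 N, so I'll release and rise.

```bash

python3 -m crank '{"steps":[[[0,0,0],[0,0,0]],[[0,0,0],[0,0,0]],[[0,0,0],[0,0,0]],[[0,0,0],[0,0,0]],[[0,0,0],[0,0,0]],[[0,0,0],[0,0,0]]]}' 75
python3 -m crank '{"steps":[[[0,0,0.3],[0,0,0]],[[0,0,0.8],[0,0,0]],[[0,0,0.8],[0,0,0]],[[0,0,0.8],[0,0,0]],[[0,0,0.8],[0,0,0]],[[0,0,0.7],[0,0,0]]]}' 87
python3 - <<'E'
from h import *
go(554-8,370,130,90)
E
```

```text
time: 6.83
ee_pos: [0.4729, -0.08, 0.0326]
eef_rot: [0.654, 0.757, 0.0, 0.0]
ft_force: [0.3, 0.3, -0.0]
width: 0.0729
grip_force: 0.0
time: 7.33
ee_pos: [0.473, -0.0802, 0.1394]
eef_rot: [0.654, 0.757, 0.0, 0.0]
ft_force: [0.2, -0.2, 0.6]
width: 0.0871
grip_force: 0.0
t 7.33 tcp [473.  -80.2 139.4] yaxis deg 8.3 z [ 0.001  0.    -1.   ] F [ 0.2 -0.2  0.6] w 87.1 g 0.0
units [ 2.92 18.01 -0.38] turn 16.33 tilt fix [-0.    0.01  0.  ] j7 0.26
```

```bash

python3 -m crank '{"steps":[[[0.12,0.5,0],[0,0,0.5]],[[0.12,0.75,0],[0,0,0.7]],[[0.12,0.75,0],[0,0,0.7]],[[0.12,0.75,0],[0,0,0.7]],[[0.12,0.75,0],[0,0,0.7]],[[0.12,0.75,0],[0,0,0.7]],[[0.12,0.75,0],[0,0,0.7]],[[0.12,0.75,0],[0,0,0.7]],[[0.12,0.75,0],[0,0,0.7]],[[0.12,0.75,0],[0,0,0.7]]]}'
python3 -m crank '{"steps":[[[0.12,0.75,0],[0,0,0.7]],[[0.12,0.75,0],[0,0,0.7]],[[0.12,0.75,0],[0,0,0.7]],[[0.12,0.75,0],[0,0,0.7]],[[0.12,0.75,0],[0,0,0.7]],[[0.12,0.75,0],[0,0,0.7]],[[0.12,0.75,0],[0,0,0.7]],[[0.12,0.75,0],[0,0,0.7]],[[0.12,0.75,0],[0,0,0.7]],[[0.12,0.75,0],[0,0,0.7]]]}'
python3 -m crank '{"steps":[[[0.12,0.75,0],[0,0,0.7]],[[0.12,0.75,0],[0,0,0.7]],[[0.12,0.75,0],[0,0,0.7]],[[0.12,0.75,0],[0,0,0.43]],[[0,0.26,0],[0,0,0]],[[0,0,0],[0,0,0]],[[0,0,0],[0,0,0]]]}'
python3 - <<'E'
from h import *
go(554-8,370,130,90)
c=cams.camera("wrist"); cv2.imwrite("pics/w3.png",c["pixels"]); P=cloud(c)
Q=near(P,(.554,.37),.06,.035,.08); print(len(Q), rect(Q[Q[:,2]>np.percentile(Q[:,2],90)-.006]) if len(Q)>20 else "", np.percentile(Q[:,2],90) if len(Q) else "")
E
```

```text
time: 8.17
ee_pos: [0.5023, 0.104, 0.1367]
eef_rot: [0.4, 0.916, -0.0, -0.001]
ft_force: [0.4, 0.3, 0.7]
width: 0.0866
grip_force: 0.0
time: 9.0
ee_pos: [0.5317, 0.2915, 0.1364]
eef_rot: [0.106, 0.994, -0.0, -0.001]
ft_force: [0.2, -0.1, 0.4]
width: 0.087
grip_force: 0.0
time: 9.58
ee_pos: [0.5441, 0.3703, 0.1367]
eef_rot: [-0.0, 1.0, -0.001, -0.001]
ft_force: [-0.3, -0.3, 0.9]
width: 0.0874
grip_force: 0.0
t 9.58 tcp [544.1 370.3 136.7] yaxis deg 90.0 z [-0.001 -0.001 -1.   ] F [-0.3 -0.3  0.9] w 87.4 g 0.0
units [ 0.07 -0.01 -0.27] turn -0.01 tilt fix [ 0.01 -0.01  0.  ] j7 0.96
3969 (array([555.2, 368.5]), array([46.1, 51.9]), 87.6) 0.04880177245658955
```

```bash

python3 -m crank '{"steps":[[[0.07,-0.04,-0.7],[0,0,-0.2]],[[0,0,-0.85],[0,0,0]],[[0,0,-0.85],[0,0,0]],[[0,0,-0.85],[0,0,0]],[[0,0,-0.8],[0,0,0]],[[0,0,-0.54],[0,0,0]],[[0,0,0],[0,0,0]]]}'
python3 -m crank '{"steps":[[[0,0,0],[0,0,0]],[[0,0,0],[0,0,0]],[[0,0,0],[0,0,0]],[[0,0,0],[0,0,0]],[[0,0,0],[0,0,0]],[[0,0,0],[0,0,0]],[[0,0,0],[0,0,0]],[[0,0,0],[0,0,0]]]}' 0 25
python3 -m crank '{"steps":[[[0,0,0.4],[0,0,0]],[[0,0,0.8],[0,0,0]],[[0,0,0.8],[0,0,0]],[[0,0,0.8],[0,0,0]],[[0,0,0.8],[0,0,0]],[[0,0,0.5],[0,0,0]],[[0,0,0],[0,0,0]],[[0,0,0],[0,0,0]]]}'
python3 - <<'E'
from h import *
t=C-88*ex+41*ey+8*ey; print(t)
go(*t,130,8.5)
E
```

```text
time: 10.22
ee_pos: [0.5452, 0.3671, 0.0198]
eef_rot: [0.009, 1.0, -0.002, -0.002]
ft_force: [0.3, -0.4, -0.7]
width: 0.0869
grip_force: 0.0
time: 10.88
ee_pos: [0.5467, 0.3694, 0.0231]
eef_rot: [0.009, 1.0, 0.0, 0.0]
ft_force: [0.2, -0.4, 1.7]
width: 0.046
grip_force: 24.9
time: 11.55
ee_pos: [0.5468, 0.3694, 0.1256]
eef_rot: [0.009, 1.0, 0.0, 0.0]
ft_force: [0.5, 0.8, -2.1]
width: 0.0454
grip_force: 24.9
[458.716  17.137]
t 11.55 tcp [546.8 369.4 125.6] yaxis deg 89.0 z [ 0.001  0.001 -1.   ] F [ 0.5  0.8 -2.1] w 45.4 g 24.9
units [ -3.52 -14.09   0.18] turn -16.1 tilt fix [-0.01  0.01  0.  ] j7 0.94
```

```bash

python3 -m crank '{"steps":[[[-0.1,-0.4,0],[0,0,-0.4]],[[-0.15,-0.6,0],[0,0,-0.7]],[[-0.15,-0.6,0],[0,0,-0.7]],[[-0.15,-0.6,0],[0,0,-0.7]],[[-0.15,-0.6,0],[0,0,-0.7]],[[-0.15,-0.6,0],[0,0,-0.7]],[[-0.15,-0.6,0],[0,0,-0.7]],[[-0.15,-0.6,0],[0,0,-0.7]],[[-0.15,-0.6,0],[0,0,-0.7]],[[-0.15,-0.6,0],[0,0,-0.7]]]}'
python3 -m crank '{"steps":[[[-0.15,-0.6,0],[0,0,-0.7]],[[-0.15,-0.6,0],[0,0,-0.7]],[[-0.15,-0.6,0],[0,0,-0.7]],[[-0.15,-0.6,0],[0,0,-0.7]],[[-0.15,-0.6,0],[0,0,-0.7]],[[-0.15,-0.6,0],[0,0,-0.7]],[[-0.15,-0.6,0],[0,0,-0.7]],[[-0.15,-0.6,0],[0,0,-0.7]],[[-0.15,-0.6,0],[0,0,-0.7]],[[-0.15,-0.6,0],[0,0,-0.7]]]}'
python3 -m crank '{"steps":[[[-0.15,-0.6,0],[0,0,-0.7]],[[-0.15,-0.6,0],[0,0,-0.7]],[[-0.1,-0.6,0],[0,0,-0.7]],[[-0.05,-0.4,0],[0,0,-0.3]],[[0,-0.1,0],[0,0,0]],[[0,0,0],[0,0,0]],[[0,0,0],[0,0,0]]]}'
python3 - <<'E'
from h import *
t=C-88*ex+41*ey+8*ey
go(*t,34,8.5)
c=cams.camera("wrist"); cv2.imwrite("pics/w4.png",c["pixels"])
E
```

```text
time: 12.38
ee_pos: [0.5091, 0.2223, 0.1237]
eef_rot: [0.299, 0.954, -0.001, -0.001]
ft_force: [0.2, 0.1, -0.7]
width: 0.046
grip_force: 24.9
time: 13.22
ee_pos: [0.4712, 0.0727, 0.1239]
eef_rot: [0.572, 0.82, -0.001, -0.001]
ft_force: [-0.4, -0.8, -0.9]
width: 0.0457
grip_force: 24.9
time: 13.8
ee_pos: [0.4615, 0.0173, 0.125]
eef_rot: [0.652, 0.758, -0.0, -0.0]
ft_force: [0.9, -0.0, -1.3]
width: 0.0461
grip_force: 24.9
t 13.8 tcp [461.5  17.3 125. ] yaxis deg 8.6 z [-0.  0. -1.] F [ 0.9 -0.  -1.3] w 46.1 g 24.9
units [-0.11 -0.01 -3.64] turn -0.02 tilt fix [-0. -0. -0.] j7 0.04
```

View pics/w4.png

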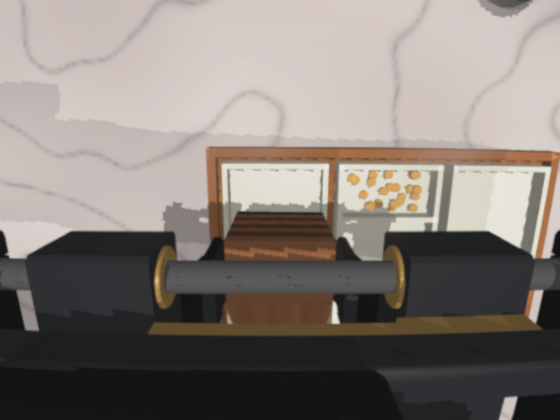

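The wrist view shows heel B held square (column 280), flat face toward the far wall, over the bay (228–328). I'll lower it.

```bash

python3 -m crank '{"steps":[[[-0.1,0,-0.3],[0,0,0]],[[0,0,-0.7],[0,0,0]],[[0,0,-0.7],[0,0,0]],[[0,0,-0.7],[0,0,0]],[[0,0,-0.6],[0,0,0]],[[0,0,-0.4],[0,0,0]],[[0,0,-0.15],[0,0,0]],[[0,0,-0.06],[0,0,0]],[[0,0,-0.05],[0,0,0]],[[0,0,0],[0,0,0]]]}'

```

```text
time: 14.68
ee_pos: [0.4596, 0.0169, 0.0343]
eef_rot: [0.653, 0.758, 0.0, 0.0]
ft_force: [0.5, 0.1, -0.9]
width: 0.046
grip_force: 24.9
```

```bash

python3 -m crank '{"steps":[[[0,0,-0.05],[0,0,0]],[[0,0,0],[0,0,0]],[[0,0,0],[0,0,0]]]}'
python3 -m crank '{"steps":[[[0,0,0],[0,0,0]],[[0,0,0],[0,0,0]],[[0,0,0],[0,0,0]],[[0,0,0],[0,0,0]],[[0,0,0],[0,0,0]],[[0,0,0],[0,0,0]]]}' 75
python3 -m crank '{"steps":[[[0,0,0.3],[0,0,0]],[[0,0,0.8],[0,0,0]],[[0,0,0.8],[0,0,0]],[[0,0,0.8],[0,0,0]],[[0,0,0.8],[0,0,0]],[[0,0,0.4],[0,0,0]]]}' 87
python3 - <<'E'
from h import *
go(606,222,130,-25)
E
```

```text
time: 14.93
ee_pos: [0.4594, 0.0169, 0.0329]
eef_rot: [0.653, 0.758, 0.0, 0.0]
ft_force: [-0.4, -0.2, 0.5]
width: 0.046
grip_force: 24.9
time: 15.43
ee_pos: [0.4591, 0.0168, 0.0326]
eef_rot: [0.653, 0.758, 0.0, 0.0]
ft_force: [0.4, 0.1, 0.6]
width: 0.0729
grip_force: 0.0
time: 15.93
ee_pos: [0.4601, 0.0168, 0.1328]
eef_rot: [0.653, 0.757, 0.001, 0.001]
ft_force: [0.2, 0.6, -0.0]
width: 0.0873
grip_force: 0.0
t 15.93 tcp [460.1  16.8 132.8] yaxis deg 8.5 z [ 0.003  0.001 -1.   ] F [ 0.2  0.6 -0. ] w 87.3 g 0.0
units [ 5.83  8.21 -0.11] turn -6.7 tilt fix [-0.01  0.03  0.  ] j7 0.03
```

```bash

python3 -m crank '{"steps":[[[0.4,0.5,0],[0,0,0]],[[0.5,0.7,0],[0,0,0]],[[0.5,0.7,0],[0,0,0]],[[0.5,0.7,0],[0,0,0]],[[0.5,0.7,0],[0,0,0]],[[0.5,0.7,0],[0,0,0]],[[0.5,0.7,0],[0,0,0]],[[0.5,0.7,0],[0,0,0]],[[0.5,0.7,0],[0,0,0]],[[0.5,0.7,0],[0,0,0]]]}'
python3 -m crank '{"steps":[[[0.5,0.7,0],[0,0,0]],[[0.4,0.7,0],[0,0,0]],[[0,0.3,0],[0,0,0]],[[0,0,0],[0,0,0]],[[0,0,0],[0,0,0]]]}'
python3 - <<'E'
from h import *
c=cams.camera("wrist"); P=cloud(c); cv2.imwrite("pics/w5.png",c["pixels"])
Q=near(P,(.606,.222),.06,.02,.06); zt=np.percentile(Q[:,2],90);print(len(Q), rect(Q[Q[:,2]>zt-.004]),zt)
go(606,222,18,8.5)
c=cams.camera("scene"); P=cloud(c); cv2.imwrite("pics/s5.png",c["pixels"])
for s in(1,-1):
    b=(C-88*ex+s*41*ey); Q=near(P,b/1000,.045,.045,.08); zt=np.percentile(Q[:,2],90); print("bay",s,b.round(1),rect(Q[Q[:,2]>zt-.005]),zt)
E
```

```text
time: 16.77
ee_pos: [0.582, 0.1876, 0.1298]
eef_rot: [0.653, 0.758, -0.0, -0.0]
ft_force: [-0.3, 0.5, -0.4]
width: 0.0871
grip_force: 0.0
time: 17.18
ee_pos: [0.6036, 0.2287, 0.1297]
eef_rot: [0.653, 0.758, -0.001, -0.0]
ft_force: [-0.4, 0.4, 0.1]
width: 0.0869
grip_force: 0.0
3948 (array([607.2, 221.4]), array([54. , 54.3]), 7.4) 0.03330059433039746
t 17.23 tcp [603.7 228.  130. ] yaxis deg 8.5 z [-0.    -0.001 -1.   ] F [-0.6 -0.1  0.2] w 87.0 g 0.0
units [ 0.09 -0.24 -4.48] turn 0.01 tilt fix [ 0.01 -0.    0.  ] j7 -0.15
bay 1 [459.9   9.2] (array([457.9,   9.5]), array([47.5, 52.7]), 6.2) 0.060256964575248005
bay -1 [472.  -71.9] (array([469.6, -73.9]), array([50., 52.]), 8.7) 0.060350005097675796
```

View pics/s5.png

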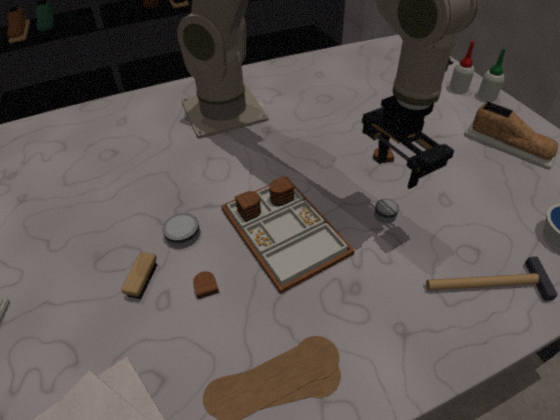

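The scene view shows both heels upright in their bays at (248,206) and (282,192), at the planned spots. Now the tin.

```bash

python3 -m crank '{"steps":[[[0.11,-0.24,-0.5],[0,0,0]],[[0,0,-0.85],[0,0,0]],[[0,0,-0.85],[0,0,0]],[[0,0,-0.85],[0,0,0]],[[0,0,-0.8],[0,0,0]],[[0,0,-0.5],[0,0,0]],[[0,0,-0.13],[0,0,0]],[[0,0,0],[0,0,0]],[[0,0,0],[0,0,0]]]}'
python3 -m crank '{"steps":[[[0,0,0],[0,0,0]],[[0,0,0],[0,0,0]],[[0,0,0],[0,0,0]],[[0,0,0],[0,0,0]],[[0,0,0],[0,0,0]],[[0,0,0],[0,0,0]],[[0,0,0],[0,0,0]],[[0,0,0],[0,0,0]]]}' 0 25
python3 -m crank '{"steps":[[[0,0,0.3],[0,0,0]],[[0,0,0.6],[0,0,0]],[[0,0,0.8],[0,0,0]],[[0,0,0.8],[0,0,0]],[[0,0,0.8],[0,0,0]],[[0,0,0.5],[0,0,0]],[[0,0,0],[0,0,0]],[[0,0,0],[0,0,0]]]}'
python3 - <<'E'
from h import *
go(*C,110,8.5)
c=cams.camera("wrist"); cv2.imwrite("pics/w6.png",c["pixels"])
E
```

```text
time: 18.03
ee_pos: [0.6075, 0.223, 0.0189]
eef_rot: [0.653, 0.757, 0.0, 0.0]
ft_force: [-0.2, -0.3, 0.1]
width: 0.0873
grip_force: 0.0
time: 18.7
ee_pos: [0.6069, 0.2233, 0.0182]
eef_rot: [0.653, 0.758, 0.0, 0.0]
ft_force: [-0.4, 0.1, 1.9]
width: 0.0533
grip_force: 25.0
time: 19.37
ee_pos: [0.607, 0.2234, 0.1132]
eef_rot: [0.653, 0.758, 0.0, 0.0]
ft_force: [-0.4, -0.5, -1.2]
width: 0.053
grip_force: 25.0
t 19.37 tcp [607.  223.4 113.2] yaxis deg 8.5 z [ 0.001  0.    -1.   ] F [-0.4 -0.5 -1.2] w 53.0 g 25.0
units [-2.16 -9.67 -0.13] turn -0.0 tilt fix [-0.01  0.01  0.  ] j7 -0.14
```

View pics/w6.png

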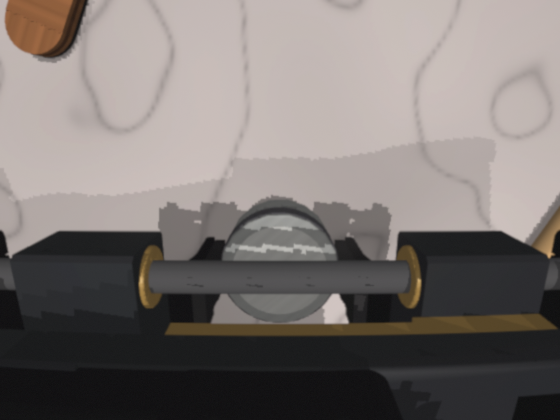

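The wrist view shows the tin held level and centred at (280,265), so I'll carry it to the well.

```bash

python3 -m crank '{"steps":[[[-0.1,-0.4,0],[0,0,0]],[[-0.15,-0.7,0],[0,0,0]],[[-0.15,-0.7,0],[0,0,0]],[[-0.15,-0.7,0],[0,0,0]],[[-0.15,-0.7,0],[0,0,0]],[[-0.15,-0.7,0],[0,0,0]],[[-0.15,-0.7,0],[0,0,0]],[[-0.15,-0.7,0],[0,0,0]],[[-0.15,-0.7,0],[0,0,0]],[[-0.15,-0.7,0],[0,0,0]]]}'
python3 -m crank '{"steps":[[[-0.15,-0.7,0],[0,0,0]],[[-0.15,-0.7,0],[0,0,0]],[[-0.15,-0.7,0],[0,0,0]],[[-0.15,-0.6,0],[0,0,0]],[[-0.1,-0.3,0],[0,0,0]],[[0,0,0],[0,0,0]],[[0,0,0],[0,0,0]],[[0,0,0],[0,0,0]]]}'
python3 - <<'E'
from h import *
go(*C,32,8.5)
c=cams.camera("wrist"); P=cloud(c); cv2.imwrite("pics/w7.png",c["pixels"])
E
```

```text
time: 20.25
ee_pos: [0.57, 0.0539, 0.1129]
eef_rot: [0.653, 0.758, -0.0, -0.0]
ft_force: [0.7, -0.8, -1.6]
width: 0.0527
grip_force: 25.0
time: 20.92
ee_pos: [0.5533, -0.0181, 0.113]
eef_rot: [0.652, 0.758, 0.0, -0.0]
ft_force: [-0.3, -0.0, -1.4]
width: 0.053
grip_force: 25.0
t 20.92 tcp [553.3 -18.1 113. ] yaxis deg 8.6 z [ 0.     0.001 -1.   ] F [-0.3 -0.  -1.4] w 53.0 g 25.0
units [-0.01 -0.01 -3.24] turn -0.02 tilt fix [-0.01  0.    0.  ] j7 0.23
```

View pics/w7.png

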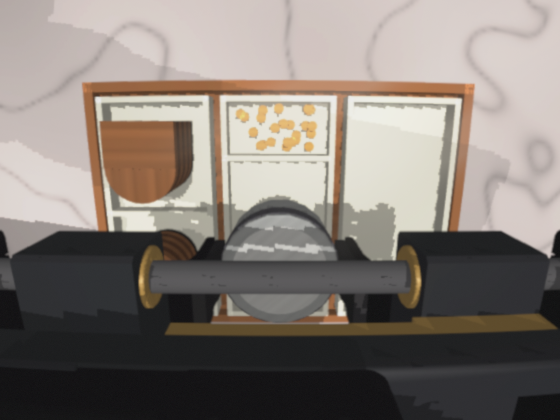

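The tin is over the well (columns 225–330, tin centre 280), tacks above it at row 130. I'll lower it.

```bash

python3 -m crank '{"steps":[[[0,0,-0.4],[0,0,0]],[[0,0,-0.7],[0,0,0]],[[0,0,-0.7],[0,0,0]],[[0,0,-0.7],[0,0,0]],[[0,0,-0.5],[0,0,0]],[[0,0,-0.2],[0,0,0]],[[0,0,-0.08],[0,0,0]],[[0,0,0],[0,0,0]],[[0,0,0],[0,0,0]]]}'
python3 -m crank '{"steps":[[[0,0,-0.05],[0,0,0]],[[0,0,-0.05],[0,0,0]],[[0,0,0],[0,0,0]],[[0,0,0],[0,0,0]]]}'

```

```text
time: 21.72
ee_pos: [0.5537, -0.0192, 0.0317]
eef_rot: [0.653, 0.758, 0.0, 0.0]
ft_force: [0.4, -0.5, -1.1]
width: 0.0532
grip_force: 25.0
time: 22.05
ee_pos: [0.5532, -0.0192, 0.0288]
eef_rot: [0.653, 0.758, 0.0, 0.0]
ft_force: [-0.1, 0.1, -0.5]
width: 0.0528
grip_force: 25.0
```

```bash

python3 -m crank '{"steps":[[[0,0,-0.04],[0,0,0]],[[0,0,0],[0,0,0]],[[0,0,0],[0,0,0]]]}'
python3 -m crank '{"steps":[[[0,0,0],[0,0,0]],[[0,0,0],[0,0,0]],[[0,0,0],[0,0,0]],[[0,0,0],[0,0,0]],[[0,0,0],[0,0,0]],[[0,0,0],[0,0,0]]]}' 70
python3 -m crank '{"steps":[[[0,0,0.3],[0,0,0]],[[0,0,0.8],[0,0,0]],[[0,0,0.8],[0,0,0]],[[0,0,0.8],[0,0,0]],[[0,0,0.8],[0,0,0]],[[0,0,0.6],[0,0,0]]]}'
python3 - <<'E'
from h import *
go(557.8,-349,130,56)
E
```

```text
time: 22.3
ee_pos: [0.5534, -0.0192, 0.0281]
eef_rot: [0.653, 0.758, 0.0, 0.0]
ft_force: [-2.4, -0.3, 4.4]
width: 0.0531
grip_force: 25.0
time: 22.8
ee_pos: [0.5531, -0.0192, 0.0275]
eef_rot: [0.653, 0.758, 0.0, 0.0]
ft_force: [0.1, 0.4, -0.5]
width: 0.0694
grip_force: 0.0
time: 23.3
ee_pos: [0.5536, -0.0194, 0.1324]
eef_rot: [0.653, 0.758, 0.001, 0.001]
ft_force: [-0.2, -0.4, -0.2]
width: 0.0703
grip_force: 0.0
t 23.3 tcp [553.6 -19.4 132.4] yaxis deg 8.5 z [ 0.002  0.    -1.   ] F [-0.2 -0.4 -0.2] w 70.3 g 0.0
units [  0.17 -13.18  -0.1 ] turn 9.5 tilt fix [-0.    0.02  0.  ] j7 0.22
```

```bash

python3 -m crank '{"steps":[[[0,-0.5,0],[0,0,0.4]],[[0.02,-0.75,0],[0,0,0.55]],[[0.02,-0.75,0],[0,0,0.55]],[[0.02,-0.75,0],[0,0,0.55]],[[0.02,-0.75,0],[0,0,0.55]],[[0.02,-0.75,0],[0,0,0.55]],[[0.02,-0.75,0],[0,0,0.55]],[[0.02,-0.75,0],[0,0,0.55]],[[0.02,-0.75,0],[0,0,0.55]],[[0,-0.75,0],[0,0,0.55]]]}' 80
python3 -m crank '{"steps":[[[0,-0.75,0],[0,0,0.55]],[[0,-0.75,0],[0,0,0.55]],[[0,-0.75,0],[0,0,0.55]],[[0,-0.75,0],[0,0,0.55]],[[0,-0.75,0],[0,0,0.55]],[[0,-0.75,0],[0,0,0.55]],[[0,-0.75,0],[0,0,0.55]],[[0,-0.68,0],[0,0,0.3]],[[0,0,0],[0,0,0]],[[0,0,0],[0,0,0]]]}'
python3 - <<'E'
from h import *
c=cams.camera("wrist"); P=cloud(c); cv2.imwrite("pics/w8.png",c["pixels"])
Q=near(P,(.558,-.349),.08,.025,.06); zt=np.percentile(Q[:,2],90);print(len(Q), rect(Q[Q[:,2]>zt-.004]),zt)
go(557.8,-349,18,56)
E
```

```text
time: 24.13
ee_pos: [0.5571, -0.2014, 0.1307]
eef_rot: [0.459, 0.889, 0.0, 0.0]
ft_force: [-0.4, -0.1, 0.2]
width: 0.0802
grip_force: 0.0
time: 24.97
ee_pos: [0.5566, -0.3497, 0.1304]
eef_rot: [0.293, 0.956, -0.0, -0.0]
ft_force: [0.3, 0.1, -0.9]
width: 0.08
grip_force: 0.0
5797 (array([ 553.6, -349.4]), array([37.2, 89.3]), 56.8) 0.03689879745440209
t 25.02 tcp [ 557.2 -348.4  130.3] yaxis deg 56.0 z [ 0.  0. -1.] F [0.5 0.9 0.1] w 80.0 g 0.0
units [ 0.03 -0.02 -4.49] turn 0.01 tilt fix [-0.  0.  0.] j7 1.64
```

View pics/w8.png

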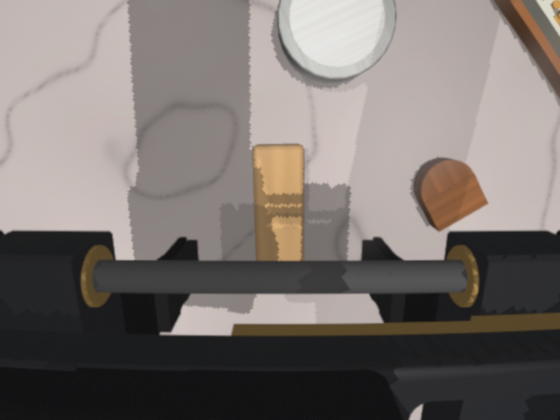

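The wrist view shows the brush at column 279, square to the fingers, with low heel D (450,190) and the wide tin (335,30) clear. I'll grip the brush.

```bash

python3 -m crank '{"steps":[[[0.03,-0.02,-0.5],[0,0,0]],[[0,0,-0.85],[0,0,0]],[[0,0,-0.85],[0,0,0]],[[0,0,-0.85],[0,0,0]],[[0,0,-0.8],[0,0,0]],[[0,0,-0.46],[0,0,0]],[[0,0,-0.12],[0,0,0]],[[0,0,0],[0,0,0]],[[0,0,0],[0,0,0]]]}'
python3 -m crank '{"steps":[[[0,0,0],[0,0,0]],[[0,0,0],[0,0,0]],[[0,0,0],[0,0,0]],[[0,0,0],[0,0,0]],[[0,0,0],[0,0,0]],[[0,0,0],[0,0,0]],[[0,0,0],[0,0,0]],[[0,0,0],[0,0,0]],[[0,0,0],[0,0,0]]]}' 0 25
python3 -m crank '{"steps":[[[0,0,0.3],[0,0,0]],[[0,0,0.6],[0,0,0]],[[0,0,0.8],[0,0,0]],[[0,0,0.8],[0,0,0]],[[0,0,0.8],[0,0,0]],[[0,0,0.5],[0,0,0]],[[0,0,0],[0,0,0]],[[0,0,0],[0,0,0]]]}'
python3 - <<'E'
from h import *
t=C+88*ex; print(t); go(*t,110,8.5)
E
```

```text
time: 25.77
ee_pos: [0.5585, -0.3492, 0.0202]
eef_rot: [0.292, 0.956, -0.0, 0.001]
ft_force: [-0.2, 0.2, 0.3]
width: 0.0799
grip_force: 0.0
time: 26.52
ee_pos: [0.5579, -0.3493, 0.0194]
eef_rot: [0.292, 0.956, 0.0, -0.0]
ft_force: [0.0, 0.0, 0.4]
width: 0.0378
grip_force: 25.0
time: 27.18
ee_pos: [0.5581, -0.3493, 0.1145]
eef_rot: [0.292, 0.956, 0.0, 0.0]
ft_force: [-0.0, 0.3, -1.4]
width: 0.0377
grip_force: 25.0
[640.032  -5.276]
t 27.18 tcp [ 558.1 -349.3  114.5] yaxis deg 56.0 z [ 0.001 -0.    -1.   ] F [-0.   0.3 -1.4] w 37.7 g 25.0
units [ 3.28 13.76 -0.18] turn -9.5 tilt fix [0.   0.01 0.  ] j7 1.64
```

20 rows or so: x .165, y .69, turn -.475.

```bash

python3 -m crank '{"steps":[[[0.1,0.4,0],[0,0,-0.3]],[[0.17,0.7,0],[0,0,-0.5]],[[0.17,0.7,0],[0,0,-0.5]],[[0.17,0.7,0],[0,0,-0.5]],[[0.17,0.7,0],[0,0,-0.5]],[[0.17,0.7,0],[0,0,-0.5]],[[0.17,0.7,0],[0,0,-0.5]],[[0.17,0.7,0],[0,0,-0.5]],[[0.17,0.7,0],[0,0,-0.5]],[[0.17,0.7,0],[0,0,-0.5]]]}'
python3 -m crank '{"steps":[[[0.17,0.7,0],[0,0,-0.5]],[[0.17,0.7,0],[0,0,-0.5]],[[0.17,0.7,0],[0,0,-0.5]],[[0.17,0.7,0],[0,0,-0.5]],[[0.17,0.7,0],[0,0,-0.5]],[[0.17,0.7,0],[0,0,-0.5]],[[0.17,0.7,0],[0,0,-0.5]],[[0.17,0.7,0],[0,0,-0.5]],[[0.17,0.7,0],[0,0,-0.2]],[[0,0.06,0],[0,0,0]]]}'
python3 -m crank '{"steps":[[[0,0,0],[0,0,0]],[[0,0,0],[0,0,0]]]}'
python3 - <<'E'
from h import *
t=C+88*ex; go(*t,30,8.5)
c=cams.camera("wrist"); P=cloud(c); cv2.imwrite("pics/w9.png",c["pixels"])
E
```

```text
time: 28.02
ee_pos: [0.5979, -0.1805, 0.1125]
eef_rot: [0.486, 0.874, -0.0, -0.001]
ft_force: [-0.5, -0.1, -0.7]
width: 0.038
grip_force: 25.0
time: 28.85
ee_pos: [0.6367, -0.0179, 0.1122]
eef_rot: [0.634, 0.773, -0.0, -0.001]
ft_force: [0.7, 2.2, -1.1]
width: 0.0377
grip_force: 25.0
time: 29.02
ee_pos: [0.6361, -0.0236, 0.1133]
eef_rot: [0.636, 0.772, -0.001, -0.0]
ft_force: [-0.3, -0.8, -0.3]
width: 0.038
grip_force: 25.0
t 29.02 tcp [636.1 -23.6 113.3] yaxis deg 11.0 z [-0.002 -0.001 -1.   ] F [-0.3 -0.8 -0.3] w 38.0 g 25.0
units [ 0.16  0.73 -3.33] turn -0.5 tilt fix [ 0.01 -0.02  0.  ] j7 0.35
```

View pics/w9.png

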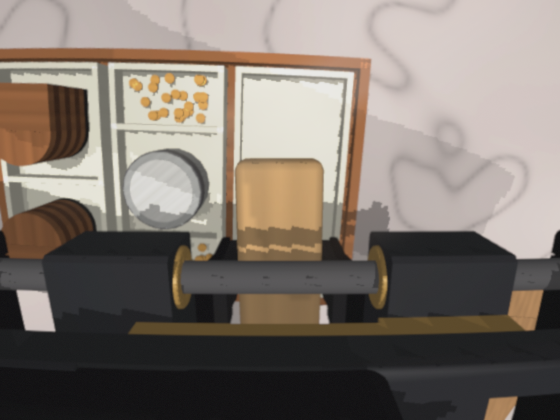

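The tin sits in the well at (165,188) and the brush is held square. One row fell short, so I'll correct the offset before descending.

```bash

python3 -m crank '{"steps":[[[0.08,0.4,0],[0,0,-0.25]],[[0.08,0.33,0],[0,0,-0.25]],[[0,0,-0.5],[0,0,0]],[[0,0,-0.6],[0,0,0]],[[0,0,0],[0,0,0]],[[0,0,0],[0,0,0]]]}'
python3 - <<'E'
from h import *
t=C+88*ex; go(*t,30,8.5)
E
```

```text
time: 29.57
ee_pos: [0.6398, -0.0059, 0.0856]
eef_rot: [0.653, 0.757, -0.001, -0.001]
ft_force: [0.2, 0.5, -0.4]
width: 0.0375
grip_force: 25.0
t 29.57 tcp [639.8  -5.9  85.6] yaxis deg 8.5 z [-0.002 -0.001 -1.   ] F [ 0.2  0.5 -0.4] w 37.5 g 25.0
units [ 0.01  0.02 -2.22] turn 0.01 tilt fix [ 0.01 -0.03  0.  ] j7 0.29
```

```bash

python3 -m crank '{"steps":[[[0,0,-0.5],[0,0,0]],[[0,0,-0.7],[0,0,0]],[[0,0,-0.6],[0,0,0]],[[0,0,-0.25],[0,0,0]],[[0,0,-0.1],[0,0,0]],[[0,0,0],[0,0,0]],[[0,0,0],[0,0,0]]]}'
python3 -m crank '{"steps":[[[0,0,-0.05],[0,0,0]],[[0,0,-0.03],[0,0,0]],[[0,0,0],[0,0,0]],[[0,0,0],[0,0,0]]]}'

```

```text
time: 30.15
ee_pos: [0.6414, -0.0047, 0.0338]
eef_rot: [0.653, 0.758, 0.0, 0.0]
ft_force: [-0.4, -0.6, -0.3]
width: 0.0377
grip_force: 25.0
time: 30.48
ee_pos: [0.641, -0.0045, 0.0313]
eef_rot: [0.653, 0.758, 0.0, 0.0]
ft_force: [0.7, 0.3, -1.3]
width: 0.0382
grip_force: 25.0
```

```bash

python3 -m crank '{"steps":[[[0,0,-0.05],[0,0,0]],[[0,0,0],[0,0,0]],[[0,0,0],[0,0,0]],[[0,0,0],[0,0,0]]]}'
python3 -m crank '{"steps":[[[0,0,-0.04],[0,0,0]],[[0,0,0],[0,0,0]],[[0,0,0],[0,0,0]]]}'

```

```text
time: 30.82
ee_pos: [0.6408, -0.0045, 0.0298]
eef_rot: [0.653, 0.758, 0.0, -0.0]
ft_force: [-0.5, -0.4, -1.5]
width: 0.038
grip_force: 25.0
time: 31.07
ee_pos: [0.6411, -0.0045, 0.0293]
eef_rot: [0.653, 0.758, 0.0, 0.0]
ft_force: [-2.6, 0.7, 5.0]
width: 0.0377
grip_force: 25.0
```

Contact, so I'll release, rise clear, back off to the left and check everything.

```bash

python3 -m crank '{"steps":[[[0,0,0],[0,0,0]],[[0,0,0],[0,0,0]],[[0,0,0],[0,0,0]],[[0,0,0],[0,0,0]],[[0,0,0],[0,0,0]],[[0,0,0],[0,0,0]]]}' 60
python3 -m crank '{"steps":[[[0,0,0.3],[0,0,0]],[[0,0,0.8],[0,0,0]],[[0,0,0.8],[0,0,0]],[[0,0,0.8],[0,0,0]],[[0,0,0.8],[0,0,0]],[[0,0,0.8],[0,0,0]],[[0,0,0.8],[0,0,0]]]}'
python3 -m crank '{"steps":[[[-0.2,0.7,0],[0,0,0]],[[-0.2,0.7,0],[0,0,0]],[[-0.2,0.7,0],[0,0,0]],[[-0.2,0.7,0],[0,0,0]],[[-0.2,0.7,0],[0,0,0]],[[-0.2,0.7,0],[0,0,0]],[[-0.2,0.7,0],[0,0,0]],[[-0.2,0.7,0],[0,0,0]],[[-0.2,0.7,0],[0,0,0]],[[-0.2,0.7,0],[0,0,0]]]}'
python3 -m crank '{"steps":[[[-0.2,0.7,0],[0,0,0]],[[-0.2,0.7,0],[0,0,0]],[[-0.2,0.7,0],[0,0,0]],[[-0.2,0.7,0],[0,0,0]],[[-0.2,0.7,0],[0,0,0]],[[-0.2,0.7,0],[0,0,0]],[[0,0,0],[0,0,0]],[[0,0,0],[0,0,0]],[[0,0,0],[0,0,0]]]}'
python3 - <<'E'
from h import *
im=[]
for n in("top","scene"):
    c=cams.camera(n); P=cloud(c); im.append(c["pixels"])
    for k,t,lo in(("bay+",C-88*ex+41*ey,.045),("bay-",C-88*ex-41*ey,.045),("tin",C,.03),("brush",C+88*ex,.03),("lowC",np.array([415.9,338.5]),.008),("lowD",np.array([624.6,-227.4]),.008),("wide",np.array([466,-238.6]),.02)):
        Q=near(P,t/1000,.06 if k in("brush","wide") else .042,lo,.08)
        if len(Q)<20: print(n,k,"hidden"); continue
        zt=np.percentile(Q[:,2],90); print(n,k,t.round(1),*rect(Q[Q[:,2]>zt-.005]),round(zt*1000,1))
a=cv2.resize(im[0][130:290,200:400],None,fx=2,fy=2); b=im[1][140:320,100:380]; b=cv2.resize(b,None,fx=1.4,fy=1.4)
h=max(a.shape[0],b.shape[0]); pad=lambda x:cv2.copyMakeBorder(x,0,h-x.shape[0],0,0,cv2.BORDER_CONSTANT)
cv2.imwrite("pics/end.png",np.hstack([pad(a),pad(b)]))
E
```

```text
time: 31.57
ee_pos: [0.6408, -0.0045, 0.0287]
eef_rot: [0.653, 0.758, -0.0, -0.0]
ft_force: [0.3, -0.1, 0.5]
width: 0.0591
grip_force: 0.0
time: 32.15
ee_pos: [0.6408, -0.0046, 0.158]
eef_rot: [0.653, 0.758, 0.0, 0.0]
ft_force: [0.9, -0.2, 0.2]
width: 0.0598
grip_force: 0.0
time: 32.98
ee_pos: [0.5906, 0.1713, 0.157]
eef_rot: [0.653, 0.758, 0.0, 0.0]
ft_force: [0.1, -0.1, -0.4]
width: 0.0599
grip_force: 0.0
time: 33.73
ee_pos: [0.5613, 0.2746, 0.1567]
eef_rot: [0.653, 0.757, 0.0, 0.0]
ft_force: [0.5, -0.2, -0.3]
width: 0.0601
grip_force: 0.0
top bay+ [459.9   9.2] [461.7   9.8] [45.9 50.9] 7.4 61.4
top bay- [472.  -71.9] [473.5 -73.2] [45.9 51. ] 8.0 61.4
top tin [553.  -18.3] [554.6 -19.2] [53.2 49.7] 25.0 46.3
top brush [640.   -5.3] [642.3  -4.5] [37.4 99.3] 9.0 49.9
top lowC hidden
top lowD [ 624.6 -227.4] [ 626.3 -226.2] [43.6 49.8] 88.4 21.9
top wide [ 466.  -238.6] [ 467.2 -238.8] [81.1 79.9] 64.7 36.6
scene bay+ [459.9   9.2] [457.5   8.6] [48.6 52.3] 8.0 60.2
scene bay- [472.  -71.9] [469.  -74.2] [50. 52.] 7.5 60.3
scene tin [553.  -18.3] [552.2 -20. ] [52.6 54.6] 62.2 44.9
scene brush [640.   -5.3] [639.6  -5.5] [38.1 99.6] 8.4 47.8
scene lowC [415.9 338.5] [415.5 336.8] [51.  50.5] 74.1 20.0
scene lowD [ 624.6 -227.4] [ 624.2 -228.5] [46.  52.3] 87.5 19.6
scene wide [ 466.  -238.6] [ 464.7 -240.2] [82.2 82. ] 13.6 34.6
```

View pics/end.png

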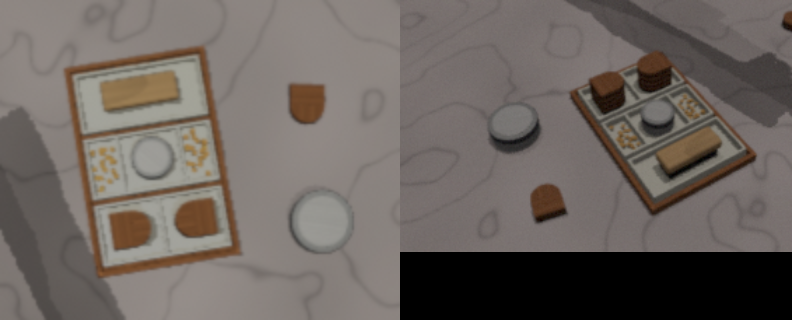

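The final view shows heels in both bays (130,228 and 197,218), the tin mid-well (153,157) and the brush lengthwise (140,90). Each is within about 3 mm of its target, at seated height, and the look-alikes haven't moved.

```bash
python3 -c "
from bench import ticket; print(ticket.close_job())"
```

```text
the job is handed in; nothing more can be done
None
```

The caddy is packed and the job handed in at about 34 s: a tall heel stands in each bay, the small tin is flat in the well, the brush lies lengthwise in the long bin, and the look-alikes were left where they lay.

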